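# Raise the twin-microphone stand and lock it

### The arm

A 6-joint arm with a two-finger parallel gripper is mounted at the origin on the work surface. World frame = base frame: x ahead of the robot, y to its left, z up, the work surface at z = 0. Lengths are in m, angles in rad, forces in N, time in s.
With the tool pointing down it reaches from about 0.35 to 0.775 m from the base axis. Payload 7.3 kg.
Tool frame: the origin (TCP) lies at the very end of the fingers, on their centre line; the grasp point (between the pads) lies 19 mm behind it; x points along the fingers, y is the direction in which the jaws open and shut, and the axes are right-handed (so a half turn about x gives the same grasp; the last joint's range is limited). The gripper opens to 92 mm and grips with 3 to 60 N. Pads are 19 mm wide; open, the fingers measure 130 mm over their backs; the gripper's body (75 mm by 190 mm) begins 47 mm behind the grasp point.
Start: joints at [-1.417, 0.342, 1.524, -0, 1.275, -0.146], TCP at [0.155, -0.502, 0.227] pointing down, gripper open.
Joint ranges: [-2.53, 2.53], [-0.77, 2.02], [0.04, 2.7], [-1, 4.14], [0.28, 2.66], [-3.11, 3.11]. Speed limits (rad/s): [2.57, 2.57, 3.14, 3.14, 3.14, 3.14].

### API

Orientations are given as [roll, pitch, yaw] about the fixed x, y, z axes, in that order (R = Rz(yaw) Ry(pitch) Rx(roll)).
In Python, from cell import robot gives the robot as it stands.
- The arm moves only by the tool play_rows, never from a script. Its argument "moves" is a list that holds one entry, the list of rows, each a list of 5 numbers: the shift along the tool's x, y, z in m, then the turn about the tool's x in degrees, then the opening, from -1 (shut) to 1 (fully open), so that 0 is half open. A call has exactly 10 rows; each row shifts and turns the pose as measured when the row begins, along the tool's axes as they then stand; what a row does not reach is not made up. A row lasts 1/10 s, in which the tool goes at most 50 mm and 8.59 degrees, less where a joint would pass 70% of its speed; a pose out of reach is approached as far as the arm can. A call with a gripper value outside its range is refused whole. The fingers move at their own pace and stop on an object; "grip_force" is the grip in N (left out, the last holds). Time passes only in rows, so rows that do not move let the fingers close, or fill a call up. It gives the time, the measured TCP pose, the force and the opening at its end, in the units of the state.
- robot.observe(): the state, without advancing time (a new reading comes with each control period).
- robot.read_camera(name): name is "side" or "top"; returns the picture (384x512x3 uint8, red, green, blue); there is no depth.
- robot.get_calibration(name): a dict with "mtx" (3x3 intrinsics, pixels), "view" (4x4, takes a point from world to camera coordinates). Camera axes: x right, y up, looking along -z (the intrinsics and any distortion apply to the point x, -y, -z); pixel columns grow to the right and rows downward; lengths in m; the calibration is good to about 2 mm. A picture is of the moment at which its call begins. get_calibration takes no time and is no camera call.
- robot.hand_in(): hands the job in, once; it reports no verdict.
Trained networks look in the newest picture that a camera, given by its name, has taken for a name from the list of things; names that differ only in an ending like _2 or _b are one class to them, and where a whole thing is asked for, a point or a joint stands for the part that bears it (a point fixed in the world has none). Each returns a list of dicts, best first, with "score" (0 to 1); they miss things now and then, are a little off and sometimes report something else, mostly with a low value. They report only what shows in the picture. A call takes as long as a camera call. They do not tell look-alikes from the thing itself.
- robot.spot_in(camera, label): "point" ([column, row] in pixels, amid what is visible of it).
The state is a dict: "time": time; "qpos": joint angles; "qvel": joint speeds; "joint_efforts": joint torques, N m; "tool_pos": TCP position; "tool_rot": TCP orientation; "contact_force": force on the tool from outside, world axes, zero at the start; "torque": the same for the moment, N m; "opening": finger opening in m.
Only numpy, scipy, OpenCV 4.12 (cv2) and the standard library are available. Lean on these libraries where they do the work, as an engineer would, in place of code of your own. Each camera call takes 0.05 s, during which the arm holds its last target.

### The job

Two short telescoping microphone stands stand on the desk of the broadcasting room. Take the one that carries a crossbar with two slim microphones by the block in the middle of its crossbar, pull it straight up until its lock button clicks out above the sleeve, and let go so that it stays up. Leave the other stand, with its single upright microphone, at the height it has.

Things in the scene. Friction and masses are not known exactly. Their poses are not given: they have to be found in the camera images.
- pair_grip (a point): Centre of the black block amid the crossbar of the twin-mic stand: 26 mm thick along x, 50 long along y (the bar's way), 26 high, top clear; grip across x from above. Bar 150 mm long; two 20 mm thick mics lie along x, 64 mm either side, tops 34 mm above. z up. Point is 150 mm above the desk with the post down. Below: post 18 mm thick in a sleeve, rim 31 mm wide, 110 mm up; foot fixed to the desk.
- pair_post (a joint): How far the twin-mic stand's post is drawn straight up, in m: 0 fully down; starts at 0 to 0.05. The lock button clears the sleeve's rim at 0.090; the end stop is at 0.104. It takes 7 to 11 N to draw up, stays where it is left and does not turn.
- pair_button (a joint): Sprung brass lock button (10 mm wide, 12 high) on the +x side of the twin-mic post, 130 mm below pair_grip. 0 to 0.002 m: held in, hidden in the sleeve; about 0.008 m: clicked out over the sleeve's rim, so that the post cannot go back down. It springs out by itself once the post is drawn out far enough.
- single_grip (a point): The other stand, to be left alone: same foot, sleeve and post, but a single upright microphone with a round head (50 mm wide, top 92 mm above this point), no crossbar. The point is the centre of the round collar (26 mm wide, 30 mm high) under the microphone, on the post's axis, 150 to 200 mm above the desk; z up.
Mind the look-alikes: they are no part of the job. What is shaped like the part that bears pair_grip but red is not meant.

How it is judged:
By the outcome, as a careful person would: the job done as asked, in the order asked, and still so for the second after the job is handed in, with the robot touching nothing.
It also fails if it takes over 34 s, if anything falls off the work surface, if the arm or the gripper's body presses on something with over 40 N, if the wrist force passes 120 N, or if a joint passes its speed limit or range.

## Working session

There is one attempt and no reset: what is moved stays moved. The work goes in short steps, Python scripts to look and compute and a tool call to move; the robot and the scene stay as the last step left them, time stands still between calls to the robot, and variables do not carry over. Pictures are saved under pics/ and viewed, and the job is handed in when it is done.

Besides the shell and the picture viewer there is one more tool, called in YAML: its name, and indented under it one key for each argument. play_rows: Moves the arm, as the interface text tells. Its arguments: {"type":"object","properties":{"moves":{"type":"array"},"grip_force":{"type":"number"}},"required":["moves"]}

```bash
mkdir -p pics
cat > h.py <<'E'
import numpy as np, cv2
from cell import robot
def shot(c,n):
    im=robot.read_camera(c); cv2.imwrite(f'pics/{n}.png',im[:,:,::-1]); return im
def ray(c,px):
    k=robot.get_calibration(c); V=np.array(k['view']);M=np.array(k['mtx'])
    d=k.get('dist'); 
    p=cv2.undistortPoints(np.array([[px]],float),M,None if d is None else np.array(d,float))[0,0]
    dc=np.array([p[0],-p[1],-1.]); R=V[:3,:3]; return -R.T@V[:3,3], R.T@dc
def atz(c,px,z):
    o,d=ray(c,px); return o+d*(z-o[2])/d[2]
def tri(a,b):
    o1,d1=ray('side',a);o2,d2=ray('top',b)
    s=np.linalg.lstsq(np.c_[d1,-d2],o2-o1,rcond=None)[0]
    p,q=o1+s[0]*d1,o2+s[1]*d2; return (p+q)/2,np.linalg.norm(p-q)
def proj(c,P):
    k=robot.get_calibration(c);V=np.array(k['view']);M=np.array(k['mtx'])
    q=V[:3,:3]@P+V[:3,3]; q=M@np.array([q[0],-q[1],-q[2]]); return q[:2]/q[2]
E
python3 - <<'E'
from h import *
np.set_printoptions(precision=4,suppress=True)
print(robot.get_calibration('side').keys())
for c in('side','top'):
    shot(c,c+'0')
    for l in('pair_grip','single_grip','pair_button'):print(c,l,robot.spot_in(c,l))
s=robot.observe();print(s)
E
```

```text
dict_keys(['mtx', 'view'])
side pair_grip [{'point': [219.9, 186.4], 'score': 0.93}, {'point': [392.5, 169.6], 'score': 0.75}]
side single_grip [{'point': [272.8, 154.7], 'score': 0.62}]
side pair_button []
top pair_grip [{'point': [222.4, 127.4], 'score': 0.86}, {'point': [414.8, 244.7], 'score': 0.79}]
top single_grip [{'point': [317.5, 134.7], 'score': 0.76}]
top pair_button []
{'time': 0.4, 'qpos': array([-1.417 ,  0.3421,  1.5242, -0.    ,  1.2754, -0.146 ]), 'qvel': array([ 0.0012, -0.0008,  0.0007,  0.0001, -0.0004, -0.0001]), 'joint_efforts': array([ -0.0008, -43.0716, -24.4196,   0.0718,   0.0501,  -0.    ]), 'tool_pos': array([ 0.1551, -0.5015,  0.2266]), 'tool_rot': array([-1.6243,  1.5706,  1.8171]), 'contact_force': array([-0.6177, -0.3812,  0.1236]), 'torque': array([-0.042 , -0.052 , -0.0307]), 'opening': 0.09158297273634354}
```

View pics/side0.png

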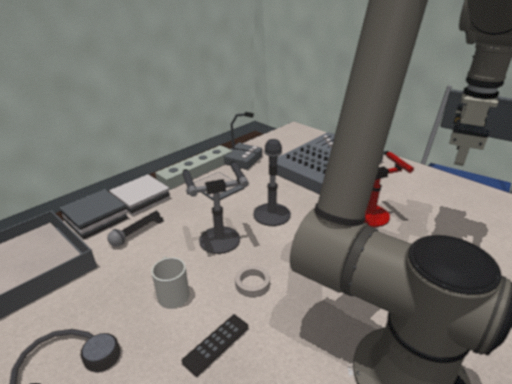

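View pics/top0.png

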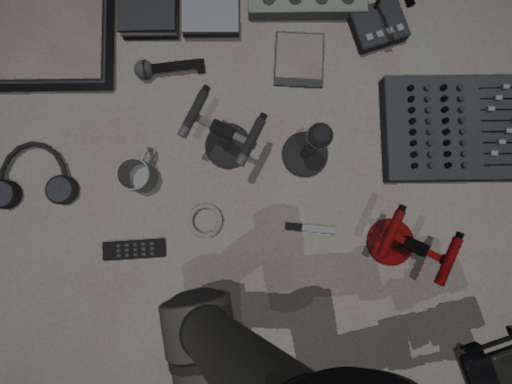

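Run:
```python
from h import *
np.set_printoptions(precision=4,suppress=True)
for a in([219.9,186.4],[392.5,169.6],[272.8,154.7]):
  for b in([222.4,127.4],[414.8,244.7],[317.5,134.7]): print(a,b,*tri(a,b))
from scipy.spatial.transform import Rotation as R
print(R.from_euler('xyz',robot.observe()['tool_rot']).as_matrix())
```

```text
[219.9, 186.4] [222.4, 127.4] [ 0.5663 -0.0202  0.1783] 0.014297977851076544
[219.9, 186.4] [414.8, 244.7] [ 0.421  -0.1467  0.3012] 0.4079954686844147
[219.9, 186.4] [317.5, 134.7] [ 0.6191 -0.1682  0.0945] 0.14859620777099158
[392.5, 169.6] [222.4, 127.4] [ 0.3413 -0.0785  0.3795] 0.36651989003938046
[392.5, 169.6] [414.8, 244.7] [ 0.3083 -0.4196  0.1614] 0.03927512077538322
[392.5, 169.6] [317.5, 134.7] [ 0.3812 -0.2371  0.2707] 0.3133106527336334
[272.8, 154.7] [222.4, 127.4] [ 0.4914 -0.059   0.2973] 0.1218209583833656
[272.8, 154.7] [414.8, 244.7] [ 0.4125 -0.238   0.2952] 0.258264443796808
[272.8, 154.7] [317.5, 134.7] [ 0.5466 -0.2075  0.2057] 0.0037655942691021734
[[-0.      0.2954 -0.9554]
 [ 0.0002 -0.9554 -0.2954]
 [-1.     -0.0002 -0.    ]]
```

The side view shows the grey twin-mic stand with its block at about (216,186), the single stand at (273,155), and the red look-alike at (390,170). In the top view the twin block is at about (225,131), with its bar running from (197,118) to (255,145). The two rays miss each other by 14 mm, so I'll zoom in.

Run:
```python
import cv2,numpy as np
a=cv2.imread('pics/side0.png')[150:260,160:310];b=cv2.imread('pics/top0.png')[75:180,165:290]
f=lambda i:np.clip(cv2.resize(i,None,fx=5,fy=5,interpolation=cv2.INTER_CUBIC).astype(float)*1.7,0,255)
cv2.imwrite('pics/sz.png',f(a));cv2.imwrite('pics/tz.png',f(b))
```

```text
[ WARN:0@0.062] global loadsave.cpp:1063 imwrite_ Unsupported depth image for selected encoder is fallbacked to CV_8U.
```

View pics/sz.png

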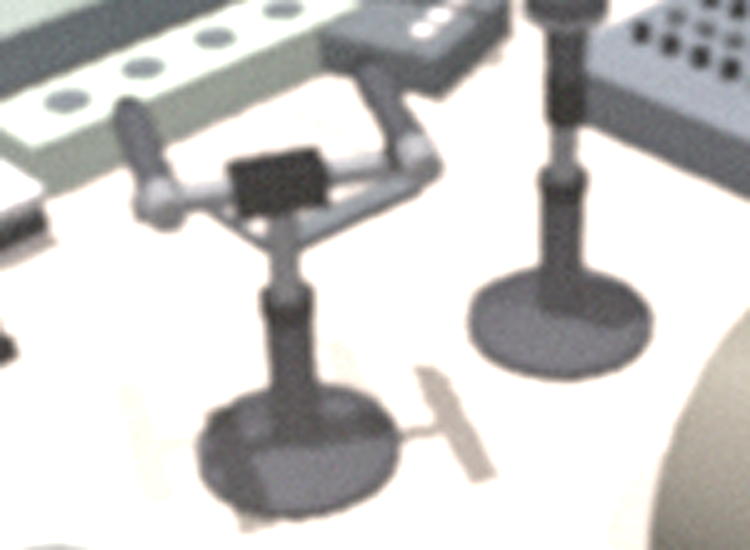

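View pics/tz.png

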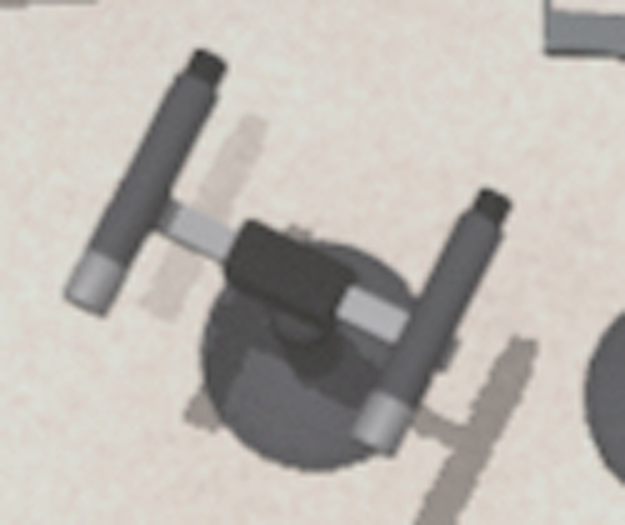

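Run:
```python
from h import *
np.set_printoptions(precision=4,suppress=True)
P,g=tri([215.6,186.2],[223.2,129.0]);print(P,g)
# axis from the foot: foot ellipses
print('foot side',atz('side',[160+299/5,150+450/5],0.01),'top',atz('top',[165+317/5,75+356/5],0.01))
z=P[2]
A=atz('top',[165+200/5,75+230/5],z);B=atz('top',[165+372/5,75+314/5],z)
d=A-B;print('bar',d,np.degrees(np.arctan2(d[1],d[0])))
m1=atz('top',[165+207/5,75+65/5],z+.024);m0=atz('top',[165+88/5,75+290/5],z+.024)
n1=atz('top',[165+492/5,75+205/5],z+.024);n0=atz('top',[165+378/5,75+430/5],z+.024)
for e in(m1-m0,n1-n0):print('mic',e,np.degrees(np.arctan2(e[1],e[0])))
mm=(m1+m0)/2-(n1+n0)/2;print('mic sep',np.linalg.norm(mm),np.degrees(np.arctan2(mm[1],mm[0])),(m1+m0+n1+n0)/4)
for dz in(.15,.16,.17,.18,.19,.2):
  F=atz('top',[165+317/5,75+356/5],0.01)
  print(dz,atz('side',[215.6,186.2],dz),atz('top',[223.2,129.0],dz))
```

```text
[ 0.5686 -0.0169  0.1778] 3.7962359068634086e-05
foot side [ 0.559  -0.0095  0.01  ] top [ 0.564  -0.0172  0.01  ]
bar [0.0361 0.0706 0.    ] 62.90969356016096
mic [ 0.0915 -0.0478  0.    ] -27.556457273744538
mic [ 0.0905 -0.0468  0.    ] -27.33770418829784
mic sep 0.12853074630682854 62.9510377903736 [ 0.5724 -0.0188  0.2018]
0.15 [ 0.6046 -0.0455  0.15  ] [ 0.575  -0.0148  0.15  ]
0.16 [ 0.5917 -0.0352  0.16  ] [ 0.5727 -0.0156  0.16  ]
0.17 [ 0.5787 -0.0249  0.17  ] [ 0.5704 -0.0163  0.17  ]
0.18 [ 0.5657 -0.0146  0.18  ] [ 0.568 -0.017  0.18 ]
0.19 [ 0.5528 -0.0043  0.19  ] [ 0.5657 -0.0178  0.19  ]
0.2 [0.5398 0.006  0.2   ] [ 0.5634 -0.0185  0.2   ]
```

The measurements agree: the mic separation is 128.5 mm against 128, the block sits at (0.568, -0.017, 0.178) so the post is about 28 mm up, and the jaw axis is at -27.3°. I'll rise and turn first, then start travelling over.

play_rows:
  moves:
    - [[-0.03,0,0,-7.6,1],[-0.03,0,0,-7.6,1],[-0.03,0,0,-7.6,1],[-0.03,0,0,-7.6,1],[-0.02,0,0,-7.6,1],[0,0,0,-7.6,1],[0,0.01,-0.04,0,1],[0,0.01,-0.045,0,1],[0,0.01,-0.045,0,1],[0,0.01,-0.045,0,1]]
  grip_force: 40

```text
time: 1.4
tool_pos: [0.2661, -0.3598, 0.3706]
tool_rot: [-2.3, 1.568, 1.963]
contact_force: [1.3, -0.1, -0.1]
opening: 0.092
```

```bash
cat > rel.py <<'E'
from h import *
from scipy.spatial.transform import Rotation as R
import sys
np.set_printoptions(precision=4,suppress=True)
T=np.array([float(v) for v in sys.argv[1:4]])
s=robot.observe();M=R.from_euler('xyz',s['tool_rot']).as_matrix()
print(s['time'],s['tool_pos'],'y angle',np.degrees(np.arctan2(M[1,1],M[0,1])),'F',s['contact_force'],'q',s['qpos'],s['opening'])
print('delta tool',M.T@(T-s['tool_pos']), 'xaxis',M[:,0])
E
python3 rel.py .568 -.017 .35
```

```text
1.4 [ 0.2661 -0.3598  0.3706] y angle -25.75593833348212 F [ 1.2904 -0.09   -0.0764] q [-1.1058  0.1208  1.4244  0.0002  1.5988 -0.6563] 0.09195386754847529
delta tool [ 0.0211  0.123  -0.4399] xaxis [-0.0009  0.0022 -1.    ]
```

play_rows:
  moves:
    - [[0,0.012,-0.046,1.5,1],[0,0.012,-0.046,0,1],[0,0.012,-0.046,0,1],[0,0.012,-0.046,0,1],[0,0.012,-0.046,0,1],[0,0.012,-0.046,0,1],[0,0.012,-0.046,0,1],[0,0.012,-0.046,0,1],[0,0.012,-0.04,0,1],[0,0.01,-0.03,0,1]]

```text
time: 2.4
tool_pos: [0.5808, -0.0056, 0.3726]
tool_rot: [1.8, 1.567, -0.247]
contact_force: [1.0, -0.3, -0.4]
opening: 0.0919
```

```bash
python3 rel.py .568 -.017 .25
```

```text
2.4 [ 0.5808 -0.0056  0.3726] y angle -27.286568596574025 F [ 0.9845 -0.33   -0.4093] q [-0.1413  0.3896  1.0607 -0.0004  1.6879  0.3349] 0.09188633610247098
delta tool [ 0.1225 -0.0065  0.0161] xaxis [ 0.0034 -0.0008 -1.    ]
```

play_rows:
  moves:
    - [[0.03,-0.006,0.016,0,1],[0.04,0,0,0,1],[0.03,0,0,0,1],[0.01,0,0,0,1],[0,0,0,0,1],[0,0,0,0,1],[0,0,0,0,1],[0,0,0,0,1],[0,0,0,0,1],[0,0,0,0,1]]

```text
time: 3.4
tool_pos: [0.5754, -0.0132, 0.265]
tool_rot: [1.93, 1.554, -0.109]
contact_force: [0.4, -0.1, -0.2]
opening: 0.0919
```

```bash
python3 rel.py .568 -.017 .162
python3 - <<'E'
from h import *
f=lambda i:cv2.convertScaleAbs(cv2.resize(i,None,fx=4,fy=4,interpolation=cv2.INTER_CUBIC),alpha=1.6)[:,:,::-1]
cv2.imwrite('pics/s1.png',f(shot('side','side1')[110:260,140:320])); cv2.imwrite('pics/t1.png',f(shot('top','top1')[55:200,150:340]))
for P in([.568,-.017,.178],[.568,-.017,.231]):print(proj('side',np.array(P)),proj('top',np.array(P)))
E
```

```text
3.4 [ 0.5754 -0.0132  0.265 ] y angle -26.869189887978674 F [ 0.39   -0.0699 -0.1663] q [-0.1565  0.4007  1.3288  0.0008  1.3949  0.3122] 0.09186061465637009
delta tool [ 0.1029 -0.0065  0.0073] xaxis [ 0.0171 -0.0019 -0.9999]
[215.78473207 186.19549245] [223.2502912  129.24012851]
[214.38806123 167.93487987] [221.17854791 122.95374456]
```

View pics/s1.png

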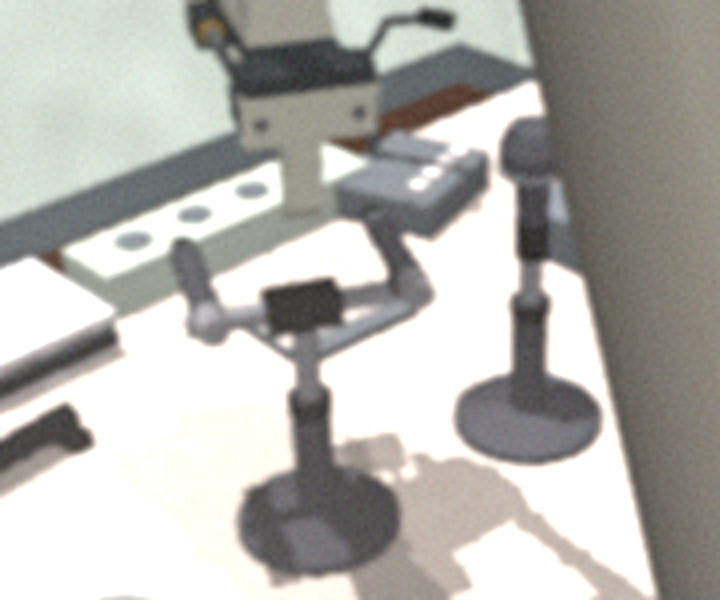

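View pics/t1.png

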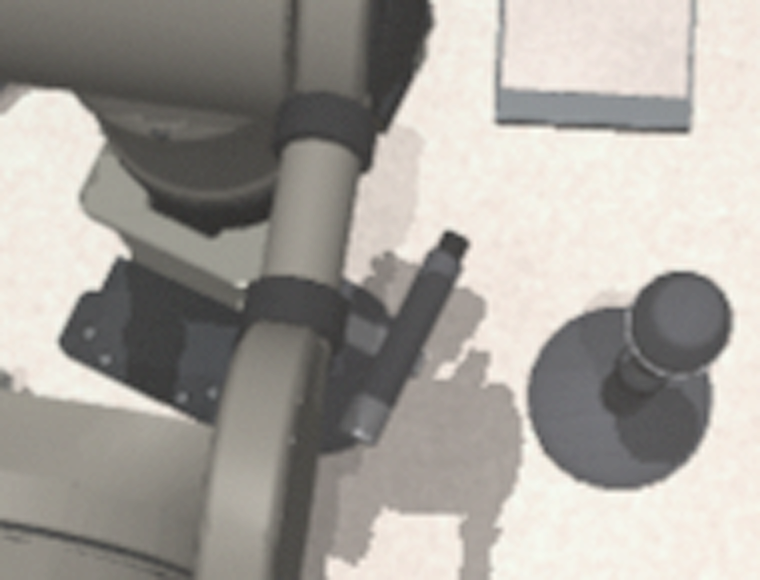

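play_rows:
  moves:
    - [[0.02,-0.006,0.006,0.4,1],[0.02,-0.003,0.003,0,1],[0.01,0,0,0,1],[0.01,0,0,0,1],[0,0,0,0,1],[0,0,0,0,1],[0,0,0,0,1],[0,0,0,0,1],[0,0,0,0,1],[0,0,0,0,1]]

```text
time: 4.5
tool_pos: [0.5667, -0.0173, 0.2061]
tool_rot: [1.93, 1.547, -0.117]
contact_force: [0.0, 0.4, 0.2]
opening: 0.0915
```

```bash
python3 rel.py .568 -.017 .162
python3 - <<'E'
from h import *
f=lambda i:cv2.convertScaleAbs(cv2.resize(i,None,fx=5,fy=5,interpolation=cv2.INTER_CUBIC),alpha=1.8)[:,:,::-1]
cv2.imwrite('pics/s2.png',f(shot('side','side2')[120:240,160:300]))
E
```

```text
4.5 [ 0.5667 -0.0173  0.2061] y angle -27.262546770114316 F [0.0169 0.3576 0.1818] q [-0.1664  0.4214  1.4612  0.0013  1.2349  0.3089] 0.09153454532187316
delta tool [ 0.0441 -0.     -0.0005] xaxis [ 0.024  -0.0028 -0.9997]
```

View pics/s2.png

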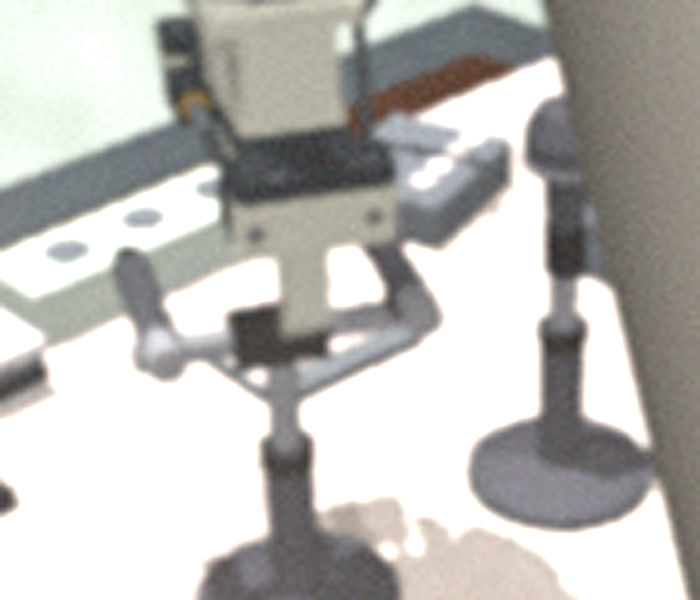

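Run:
```python
from h import *
u=np.array([.889,-.457,0]);w=np.array([.457,.889,0])
for r in(.046,.055,.065):
  for b in(-.0095,0,.0095): print(r,b,proj('side',np.array([.5667,-.0173,.2061])-r*u+b*w))
```

```text
0.046 -0.0095 [223.75451719 185.09414709]
0.046 0 [219.94791028 185.76353766]
0.046 0.0095 [216.12039695 186.43660461]
0.055 -0.0095 [224.69713487 186.92371838]
0.055 0 [220.86322789 187.60341689]
0.055 0.0095 [217.00809868 188.28687781]
0.065 -0.0095 [225.76196066 188.99048915]
0.065 0 [221.89726145 189.68192697]
0.065 0.0095 [218.01098068 190.37722597]
```

The finger shows up where the projection puts it, so it lines up with the block. Going down.

play_rows:
  moves:
    - [[0.012,0,0,0,1],[0.012,0,0,0,1],[0.012,0,0,0,1],[0.008,0,0,0,1],[0,0,0,0,1],[0,0,0,0,1],[0,0,0,0,1],[0,0,0,0,1],[0,0,0,0,1],[0,0,0,0,1]]

```text
time: 5.55
tool_pos: [0.5676, -0.0175, 0.1579]
tool_rot: [1.929, 1.547, -0.117]
contact_force: [-0.1, -0.6, 0.1]
opening: 0.0919
```

```bash
python3 rel.py .568 -.017 .162
```

```text
5.55 [ 0.5676 -0.0175  0.1579] y angle -27.26223130714498 F [-0.0847 -0.6371  0.1327] q [-0.1664  0.4681  1.5272  0.0013  1.1227  0.3088] 0.0918763242534279
delta tool [-0.004   0.0002 -0.0006] xaxis [ 0.0235 -0.0028 -0.9997]
```

play_rows:
  moves:
    - [[0,0,0,0,-1],[0,0,0,0,-1],[0,0,0,0,-1],[0,0,0,0,-1],[0,0,0,0,-1],[0,0,0,0,-1],[0,0,0,0,-1],[0,0,0,0,-1],[0,0,0,0,-1],[0,0,0,0,-1]]
  grip_force: 45

```text
time: 6.55
tool_pos: [0.5676, -0.0174, 0.1584]
tool_rot: [1.939, 1.547, -0.108]
contact_force: [1.3, -0.5, 0.7]
opening: 0.0257
```

```bash
python3 rel.py .568 -.017 .162
```

```text
6.55 [ 0.5676 -0.0174  0.1584] y angle -27.267265661084956 F [ 1.3331 -0.4667  0.7486] q [-0.1664  0.4674  1.5268  0.0016  1.1234  0.3087] 0.025718268201267037
delta tool [-0.0036  0.0002 -0.0006] xaxis [ 0.0239 -0.0026 -0.9997]
```

play_rows:
  moves:
    - [[-0.005,0.0001,0,0,-1],[-0.007,0.0002,-0.0001,0,-1],[-0.008,0.0002,-0.0001,0,-1],[-0.008,0.0002,-0.0001,0,-1],[-0.008,0.0002,-0.0001,0,-1],[-0.008,0.0002,-0.0001,0,-1],[-0.006,0.0001,0,0,-1],[0,0,0,0,-1],[0,0,0,0,-1],[0,0,0,0,-1]]

```text
time: 7.55
tool_pos: [0.5674, -0.0173, 0.1979]
tool_rot: [2.069, 1.558, 0.021]
contact_force: [3.0, -1.1, -7.8]
opening: 0.0256
```

```bash
python3 rel.py .568 -.017 .23
```

```text
7.55 [ 0.5674 -0.0173  0.1979] y angle -27.28832503636536 F [ 2.9944 -1.0531 -7.8255] q [-0.1669  0.4362  1.461   0.0025  1.2322  0.3086] 0.025566116900021942
delta tool [-0.0321  0.0007 -0.0008] xaxis [ 0.0125  0.0003 -0.9999]
```

play_rows:
  moves:
    - [[-0.006,0.0001,0,0,-1],[-0.007,0.0001,0,0,-1],[-0.007,0.0001,0,0,-1],[-0.007,0.0001,0,0,-1],[-0.005,0.0001,0,0,-1],[0,0,0,0,-1],[0,0,0,0,-1],[0,0,0,0,-1],[0,0,0,0,-1],[0,0,0,0,-1]]

```text
time: 8.55
tool_pos: [0.5674, -0.0173, 0.2289]
tool_rot: [2.159, 1.56, 0.112]
contact_force: [4.0, -0.1, -8.4]
opening: 0.0257
```

```bash
python3 rel.py .568 -.017 .23
python3 - <<'E'
from h import *
f=lambda i:cv2.convertScaleAbs(cv2.resize(i,None,fx=5,fy=5,interpolation=cv2.INTER_CUBIC),alpha=1.8)[:,:,::-1]
cv2.imwrite('pics/s3.png',f(shot('side','side3')[140:260,160:300]));shot('top','top3')
for c in('side','top'):print(robot.spot_in(c,'pair_grip'),robot.spot_in(c,'pair_button'))
E
```

```text
8.55 [ 0.5674 -0.0173  0.2289] y angle -27.29451620382801 F [ 4.0254 -0.1156 -8.43  ] q [-0.1672  0.4125  1.4103  0.0032  1.3081  0.3083] 0.025668300626377274
delta tool [-0.0011  0.0004 -0.0006] xaxis [ 0.0111  0.0012 -0.9999]
[{'point': [211.4, 164.8], 'score': 0.96}, {'point': [380.8, 169.1], 'score': 0.93}] []
[{'point': [420.8, 247.7], 'score': 0.89}, {'point': [250.0, 125.9], 'score': 0.78}] []
```

View pics/s3.png

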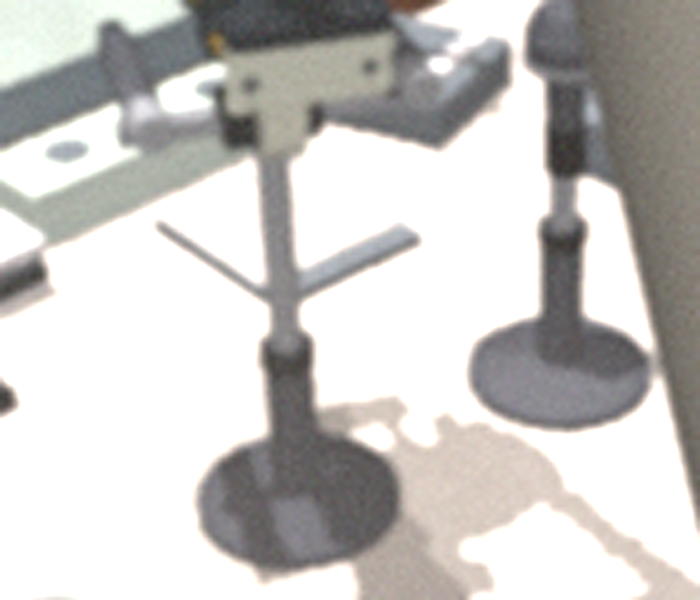

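The lift so far is 70.5 mm, against about 62 needed to clear the rim. The button is on the far side from the camera, so I'll ease a little further up for margin and watch the force for the end stop.

play_rows:
  moves:
    - [[-0.002,0,0,0,-1],[-0.002,0,0,0,-1],[-0.001,0,0,0,-1],[0,0,0,0,-1],[0,0,0,0,-1],[0,0,0,0,-1],[0,0,0,0,-1],[0,0,0,0,-1],[0,0,0,0,-1],[0,0,0,0,-1]]

```text
time: 9.85
tool_pos: [0.5674, -0.0173, 0.2339]
tool_rot: [2.168, 1.56, 0.121]
contact_force: [3.3, -0.7, -8.0]
opening: 0.0257
```

```bash
python3 rel.py .568 -.017 .23
python3 - <<'E'
from h import *
for z in(.245,.25,.255):print(proj('side',np.array([.568,-.017,z])))
f=lambda i:cv2.convertScaleAbs(cv2.resize(i,None,fx=12,fy=12,interpolation=cv2.INTER_CUBIC),alpha=1.8)[:,:,::-1]
cv2.imwrite('pics/s4.png',f(shot('side','side4')[165:215,190:250]))
u=np.array([.889,-.457,0])
F=np.array([.568,-.017,0])
for q in(.09,.1):
  for r in(.009,.017):print('button',proj('side',F+r*u+[0,0,.02+q]))
print('rim',proj('side',F+[0,0,.11]))
E
```

```text
9.85 [ 0.5674 -0.0173  0.2339] y angle -27.29466256492161 F [ 3.2577 -0.698  -7.9665] q [-0.1673  0.4091  1.4016  0.0032  1.3205  0.3083] 0.025681501514814836
delta tool [ 0.0039  0.0004 -0.0006] xaxis [ 0.0107  0.0013 -0.9999]
[214.00425256 162.91681749]
[213.86560585 161.10409689]
[213.72611963 159.2804004 ]
button [216.65318844 206.24038345]
button [215.94901198 204.65638491]
button [216.4126149  203.14333127]
button [215.70605368 201.56995145]
rim [217.45599648 208.04624723]
```

View pics/s4.png

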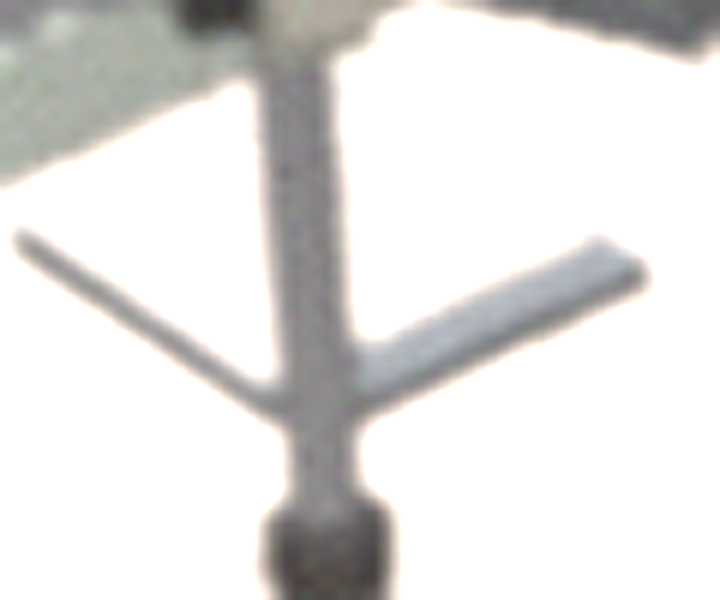

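No end stop yet. The block's position in the image matches the gripper's lift, so nothing has slipped. I'll feel for the end stop in 1 mm steps, which would prove the post is past 0.090.

play_rows:
  moves:
    - [[-0.001,0,0,0,-1],[-0.001,0,0,0,-1],[-0.001,0,0,0,-1],[-0.001,0,0,0,-1],[-0.001,0,0,0,-1],[0,0,0,0,-1],[0,0,0,0,-1],[0,0,0,0,-1],[0,0,0,0,-1],[0,0,0,0,-1]]

```text
time: 10.9
tool_pos: [0.5673, -0.0173, 0.2353]
tool_rot: [2.283, 1.563, 0.236]
contact_force: [2.9, -0.5, -10.5]
opening: 0.0259
```

```bash
python3 rel.py .568 -.017 .23
```

```text
10.9 [ 0.5673 -0.0173  0.2353] y angle -27.292608413995133 F [  2.933   -0.4776 -10.4882] q [-0.1673  0.4099  1.3964  0.0032  1.3281  0.3083] 0.025866085473683676
delta tool [ 0.0053  0.0004 -0.0006] xaxis [ 0.0076  0.0018 -1.    ]
```

The arm gained only 1.4 mm of 5 mm commanded and the force rose. That puts the post at its end stop, after a 76.9 mm lift, which fits a start of about 0.027. Letting go and backing straight up.

play_rows:
  moves:
    - [[0,0,0,0,1],[0,0,0,0,1],[0,0,0,0,1],[0,0,0,0,1],[0,0,0,0,1],[0,0,0,0,1],[0,0,0,0,1],[-0.01,0,0,0,1],[-0.02,0,0,0,1],[-0.02,0,0,0,1]]

```text
time: 11.9
tool_pos: [0.5653, -0.0174, 0.29]
tool_rot: [2.29, 1.565, 0.243]
contact_force: [-0.1, -0.5, -0.6]
opening: 0.0915
```

play_rows:
  moves:
    - [[-0.03,0,0,0,1],[-0.03,0,0,0,1],[-0.03,0,0,0,1],[-0.02,0,0,0,1],[0,0,0,0,1],[0,0,0,0,1],[0,0,0,0,1],[0,0,0,0,1],[0,0,0,0,1],[0,0,0,0,1]]

```text
time: 12.9
tool_pos: [0.5633, -0.0173, 0.4067]
tool_rot: [2.243, 1.564, 0.196]
contact_force: [-0.4, -0.9, -0.7]
opening: 0.0921
```

```bash
python3 rel.py .568 -.017 .23
python3 - <<'E'
from h import *
f=lambda i:cv2.convertScaleAbs(cv2.resize(i,None,fx=5,fy=5,interpolation=cv2.INTER_CUBIC),alpha=1.8)[:,:,::-1]
cv2.imwrite('pics/s5.png',f(shot('side','side5')[140:260,160:300]));shot('top','top5')
for l in('pair_grip','pair_button','single_grip'):print(robot.spot_in('side',l),robot.spot_in('top',l))
print(proj('side',np.array([.568,-.017,.254])),proj('side',np.array([.568,-.017,.24])))
E
```

```text
12.9 [ 0.5633 -0.0173  0.4067] y angle -27.29983236323023 F [-0.3721 -0.8639 -0.6765] q [-0.1681  0.3526  1.0261  0.0024  1.7567  0.3088] 0.09210695792398624
delta tool [ 0.1768  0.0031 -0.0017] xaxis [ 0.0066  0.0013 -1.    ]
[{'point': [218.7, 159.7], 'score': 0.93}, {'point': [389.2, 166.7], 'score': 0.84}] [{'point': [247.5, 129.3], 'score': 0.96}, {'point': [418.5, 244.1], 'score': 0.69}]
[] []
[{'point': [271.0, 151.2], 'score': 0.58}] [{'point': [317.7, 133.6], 'score': 0.73}]
[213.7540844  159.64602255] [214.14206734 164.71866101]
```

View pics/s5.png

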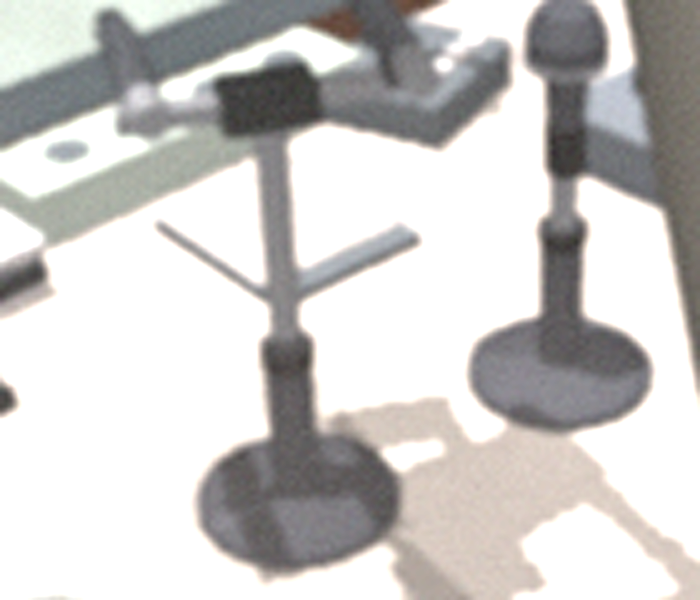

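View pics/top5.png

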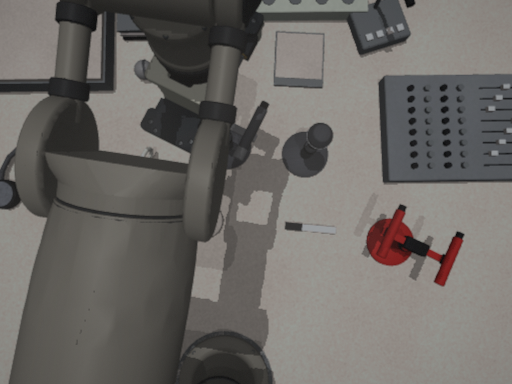

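The side view shows the raised block centre at about (213.4,159.2), matching z ≈ 0.254 (the full lift), with the gripper clear. The single stand hasn't moved. Handing in.

```bash
python3 -c "
from h import *
print(robot.hand_in(), robot.observe()['time'])"
```

```text
the job is handed in; nothing more can be done
the job is handed in; nothing more can be done
```

The twin-mic stand is pulled up and stays up on its own, but I never saw the lock button itself. It faces away from the side camera, and the detector did not find it in either view.

- **Lift:** I gripped the block across its x (jaws read 25.7 mm) and pulled it straight up about 77 mm. The arm then gained only 1.4 mm of 5 mm commanded and the pull rose from 8 to 10.5 N. I take that as the end stop at 0.104, past the 0.090 click point.
- **After letting go:** with the gripper backed off above it, the block's image position still matched z ≈ 0.254 m.
- **Other things:** the single stand and the red look-alike showed no movement in the pictures.
- **Time and force:** about 13 s had passed at the last reading. The highest force in the readings I took was about 11 N.
- **Checks that disagreed:** the first detector points for the block missed each other by 14 mm between the two cameras. I replaced them with points read off the zoomed pictures, which agreed to under 0.1 mm. The detector's final side-view point for the block was also about 5 px off to the side of where it showed in the picture.

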